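# Check the glue syringes in the vise and sort them

## Task

With the vise still shut, try the plunger of every glue syringe standing in it: press a free one fully home, but if one pushes back harder and harder it is blocked with set glue, so stop there without forcing it and reject it. When all have been tried, slide the vise jaw well open, lift the syringes out and put the free-running ones into the wooden tray and the blocked ones into the round steel dish, then slide the empty vise fully shut again. Leave the thread cone and the jar alone.

Things in the scene. Friction and masses are not known exactly. Their poses are not given: they have to be found in the camera images.
- syringe1: glue syringe, one of up to five alike, first in the vise: white barrel 26 mm across, black cap (36 mm across, 16 mm tall) at the foot, flange 44 mm along its y, 26 mm along its x, its top 90 mm above the foot; 85 g. Origin: on the axis, 45 mm above the foot; z up. Stands by itself. Round grey thumb plate (26 mm across) on top, its top 73 mm above the origin with the plunger out, 48 mm with it in
- plunger1 (a joint): how far syringe1's plunger is pushed in, m: about 0 out, 0.025 fully in (a firm stop). A free plunger takes an even 2.5 N or so all the way and stays where it is left. In a blocked syringe it meets a springy plug of set glue after 7 mm; from there the push needed climbs from 4 N by 0.8 N per mm, and when let go the plunger comes back a little. Blocked ones look no different
- plug1 (a joint): how far the plunger has squeezed the plug of set glue inside syringe1, m: 0 as long as it is untouched and 0 for ever if there is no plug in the way; once squeezed it keeps at least 1 mm of it
- syringe2: look-alike of syringe1 (same sizes and axes); it may be absent
- plunger2 (a joint): same for syringe2
- plug2 (a joint): how far the plunger has squeezed the plug of set glue inside syringe2, m: 0 as long as it is untouched and 0 for ever if there is no plug in the way; once squeezed it keeps at least 1 mm of it
- syringe3: look-alike of syringe1 (same sizes and axes); it may be absent
- plunger3 (a joint): same for syringe3
- plug3 (a joint): how far the plunger has squeezed the plug of set glue inside syringe3, m: 0 as long as it is untouched and 0 for ever if there is no plug in the way; once squeezed it keeps at least 1 mm of it
- syringe4: look-alike of syringe1 (same sizes and axes); it may be absent
- plunger4 (a joint): same for syringe4
- plug4 (a joint): how far the plunger has squeezed the plug of set glue inside syringe4, m: 0 as long as it is untouched and 0 for ever if there is no plug in the way; once squeezed it keeps at least 1 mm of it
- syringe5: look-alike of syringe1 (same sizes and axes); it may be absent
- plunger5 (a joint): same for syringe5
- plug5 (a joint): how far the plunger has squeezed the plug of set glue inside syringe5, m: 0 as long as it is untouched and 0 for ever if there is no plug in the way; once squeezed it keeps at least 1 mm of it
- vise: green vise fixed to the bench, 270 mm long jaws along its y. The syringes stand in a row along y on its bed, 12 mm above the bench, 30 mm to +x of the origin, about 50 mm apart, some places empty. Fixed green jaw at +x, steel sliding jaw at -x, both 57 mm high; the shut sliding jaw's lip holds the caps down. Origin: centre of the underside, at bench height; z up
- jaw (a joint): opening of the sliding jaw, m: 0 shut, 0.045 fully open; it slides to the vise's -x, takes about 5 N, and stays where it is left
- handle (a point): centre of the top of the sliding jaw's upright steel handle, 65 mm above the bench: 14 mm thick along the vise's x, 40 mm along its y, free for the top 40 mm. It moves with the jaw; shut, it lies 75 mm to the vise's -x of the vise's origin
- tray: loose rectangular wooden tray for the good syringes, outside 210 mm (its x) by 140 mm (its y), 45 mm high, walls and floor 6 mm. Origin: centre of its underside. 0.7 kg
- dish: loose round steel dish for the rejected syringes, 190 mm across, 45 mm high, wall 3 mm, floor 4 mm. Origin: centre of its underside. 0.7 kg
- cone: cone of blue thread, 60 mm across the foot, 100 mm tall, beyond the vise; leave it alone. Origin: centre of its underside
- jar: amber glass jar, 60 mm across, 80 mm tall, beyond the vise; leave it alone. Origin: centre of its underside
Not all that is in view belongs to the job. Leave any red or turquoise look-alike of the syringe4 alone. What is shaped like the syringe5 but turquoise is not meant.

How it is judged:
By the outcome, as a careful person would: the job done as asked, in the order asked, and still so for the second after the job is handed in, with the robot touching nothing.
Of syringe1, syringe2, syringe3, syringe4, syringe5 only 4 to 5 are there at a start; the rules pass over those that are not, and their reading is None.
At some moment in a run one of tray, dish may be knocked a few centimetres aside while the robot is not near it.
Once in a run the grip may slacken for a moment while it holds something.
It also fails if it takes over 208 s, if anything falls off the work surface, if the arm or the gripper's body presses on something with over 40 N, if the wrist force passes 120 N, or if a joint passes its speed limit or range.

## Robot

A 7-joint arm with a two-finger parallel gripper is mounted at the origin on the work surface. World frame = base frame: x ahead of the robot, y to its left, z up, the work surface at z = 0. Lengths are in mm, angles in rad, forces in N, time in s.
With the tool pointing down it reaches from about 400 to 875 mm from the base axis. Payload 4.4 kg.
Tool frame: the origin (TCP) lies at the centre of the arm's flange, where the gripper is bolted on; the fingertips stand 173 mm ahead of it and the grasp point (between the pads) lies 155 mm ahead of it; z points along the fingers, y is the line along which they close (so a half turn about z gives the same grasp; the last joint's range is limited). The gripper opens to 85 mm and grips with 20 to 120 N. Pads are 22 mm wide; open, the fingers measure 114 mm over their backs; the gripper's body (76 mm by 85 mm) begins 54 mm behind the grasp point. The pads swing forward as they close: fully open they stand 13 mm farther back than shut.
Start: joints at [1.219, 0.628, 0.038, 1.517, -0.027, 0.996, -0.02], TCP at [183.272, -623.64, 404.713] pointing down, gripper open.
Joint ranges: [-3.06, 3.06], [-0.37, 2.12], [-1.25, 1.32], [0.18, 2.47], [-1.1, 4.24], [0.23, 1.98], [-2.94, 2.94]. Speed limits (rad/s): [2.57, 2.57, 3.14, 3.14, 3.14, 3.14, 3.14].

## Interface

Orientations are given as a unit quaternion [x, y, z, w].
In Python, from plant import bot, viewer, close_job, spotter gives the robot as it stands.
- The arm moves only by the tool jog_arm, never from a script. Its argument "targets" is a list of rows, each a list of 4 numbers: the shift along the tool's x, y, z in m, then the turn about the tool's z in degrees. In form: [[dx, dy, dz, roll], ...]. A call has exactly 5 rows; each row shifts and turns the commanded pose from where the row before left it, along the tool's axes as they then stand; what a row does not reach is not made up. A row lasts 1/8 s, in which the tool goes at most 62.5 mm and 10.7 degrees, less where a joint would pass 70% of its speed; a pose out of reach is approached as far as the arm can. A call with a gripper value outside its range is refused whole. "grip" is the closure, from 0 (fully open) to 1 (shut), set as the call begins (left out, the last holds). The fingers move at their own pace and stop on an object; the grip force is fixed at half the most. Time passes only in rows, so rows that do not move let the fingers close, or fill a call up. It gives the time, the measured TCP pose, the force, the opening and the grip force at its end, in the units of the state.
- bot.state(): the state, without advancing time (a new reading comes with each control period).
- viewer.read_camera(name): name is "side" or "top"; returns a dict with "color" (400x640x3 uint8, red, green, blue), "depth" (400x640 float32, mm along the optical axis (not along the pixel's ray), 0 where there is no reading), "fx", "fy", "cx", "cy" (pixels), "k1" (the pictures are not rectified: a ray, as slopes to the right and down, at radius r is drawn at 1 + k1 r^2 times it, then the intrinsics apply), "rvec" (rotation vector, rad) and "tvec" (3), from world to camera coordinates, as OpenCV has them. Camera axes: x right, y down, z forward; pixel columns grow to the right and rows downward; lengths in mm; the calibration is good to about 2 mm. A picture is of the moment at which its call begins.
- close_job(): hands the job in; it is judged then, once.
Trained networks look in a picture, given as the dict that the camera call returned (one of the last four; its "shot" number tells which), for a name from the list of things; names that differ only in an ending like _2 or _b are one class to them, and where a whole thing is asked for, a point or a joint stands for the part that bears it (a point fixed in the world has none). Each returns a list of dicts, best first, with "score" (0 to 1); they miss things now and then, are a little off and sometimes report something else, mostly with a low value. They report only what shows in the picture. A call takes as long as a camera call. They do not tell look-alikes from the thing itself.
- spotter.masks_of(picture, name): "region" (400x640 bool, what is visible of it) and "box" ([left, top, right, bottom] in pixels, round what is visible of it).
- spotter.spot_point(picture, name): "pixel" ([row, column] in pixels: a listed point, or the origin of a listed thing).
The state is a dict: "time_s": time; "qpos": joint angles; "dq": joint speeds; "tau": joint torques, N m; "tcp_pos": TCP position; "tool_rot": TCP orientation; "contact_force": force on the tool from outside, world axes, zero at the start; "ft_torque": the same for the moment, N m; "grip_width": opening from 0.0 (shut) to 1.0 (fully open); "grip_force": force on a finger pad.
Only numpy, scipy, OpenCV 4.12 (cv2) and the standard library are available. Lean on these libraries where they do the work, as an engineer would, in place of code of your own. Each camera call takes 0.05 s, during which the arm holds its last target. There are 200 camera calls.

## Working session

There is one attempt and no reset: what is moved stays moved. The work goes in short steps, Python scripts to look and compute and a tool call to move; the robot and the scene stay as the last step left them, time stands still between calls to the robot, and variables do not carry over. Pictures are saved under pics/ and viewed, at most 14 in all, crops included, and the job is handed in when it is done.

Besides the shell and the picture viewer there is one more tool, called as name(argument=value, ...), one argument or row to a line, values as JSON. jog_arm: Moves the arm, as the interface text tells. Its arguments: {"type":"object","properties":{"targets":{"type":"array"},"grip":{"type":"number"}},"required":["targets"]}

```bash
mkdir -p pics; ls; cat > h.py <<'E'
import numpy as np, cv2
from plant import bot, viewer, spotter
def shot(n,save=None):
    p=viewer.read_camera(n)
    if save: cv2.imwrite('pics/'+save,p['color'][...,::-1])
    return p
def K(p): return np.array([[p['fx'],0,p['cx']],[0,p['fy'],p['cy']],[0,0,1.]])
def Rt(p): return cv2.Rodrigues(np.array(p['rvec'],float))[0],np.array(p['tvec'],float).ravel()
def slopes(p,px): # px Nx2 (col,row)
    d=(np.asarray(px,float).reshape(-1,2)-[p['cx'],p['cy']])/[p['fx'],p['fy']]
    s=d.copy()
    for _ in range(20): s=d/(1+p['k1']*(s**2).sum(1,keepdims=True))
    return s
def at_depth(p,px):
    px=np.asarray(px).reshape(-1,2); s=slopes(p,px)
    z=p['depth'][px[:,1].astype(int),px[:,0].astype(int)][:,None]
    R,t=Rt(p); return (np.hstack([s,np.ones_like(z)])*z-t)@R
def at_z(p,px,z):
    s=slopes(p,px); R,t=Rt(p); d=np.hstack([s,np.ones((len(s),1))])@R; c=-R.T@t
    return c+d*((z-c[2])/d[:,2])[:,None]
def proj(p,X):
    R,t=Rt(p); c=np.asarray(X,float).reshape(-1,3)@R.T+t; s=c[:,:2]/c[:,2:]
    s=s*(1+p['k1']*(s**2).sum(1,keepdims=True)); return s*[p['fx'],p['fy']]+[p['cx'],p['cy']]
def cloud(p,mask=None):
    m=p['depth']>0
    if mask is not None: m&=mask
    r,c=np.nonzero(m); return at_depth(p,np.c_[c,r])
E
python3 - <<'E'
from h import *
np.set_printoptions(precision=1,suppress=True)
for n in('top','side'):
    p=shot(n,n+'0.png'); R,t=Rt(p); print(n,'cam at',-R.T@t)
    for nm in['syringe1','vise','handle','tray','dish','cone','jar']:
        for d in spotter.spot_point(p,nm)[:7]: 
            r,c=d['pixel']; print(nm,round(d['score'],2),[round(c),round(r)],at_depth(p,[[c,r]])[0])
print(bot.state())
E
```

```text
pics
top cam at [ 390.2    9.7 1059.7]
syringe1 0.9 [281, 174] [594.5  93.  101. ]
syringe1 0.86 [327, 121] [716.7  -0.4  91.2]
syringe1 0.85 [305, 175] [594.   43.8 100.5]
syringe1 0.78 [421, 158] [ 638.8 -202.7   88.7]
syringe1 0.74 [374, 176] [ 598.8 -101.1   88.9]
syringe1 0.68 [351, 175] [596.6 -51.5 101.9]
syringe1 0.68 [355, 282] [377.  -62.8 118.1]
handle 0.91 [327, 221] [502.   -4.3  65. ]
tray 0.96 [466, 217] [ 525.3 -323.1    4.2]
dish 0.92 [184, 244] [448.5 315.6   6.3]
cone 0.76 [289, 118] [739.3  86.3  40.2]
jar 0.77 [392, 114] [ 741.2 -142.6   75.7]
side cam at [ 324.6 -784.7  656.9]
syringe1 0.96 [363, 223] [ 607.  -115.2   73.9]
syringe1 0.8 [344, 199] [598.1 -10.3  65.4]
syringe1 0.8 [445, 270] [ 720.4 -267.7   55.6]
syringe1 0.71 [357, 211] [611.6 -63.7  65.9]
syringe1 0.66 [402, 256] [ 652.2 -217.5   63.1]
syringe1 0.62 [395, 193] [725.5 -13.7  60.9]
syringe1 0.58 [246, 239] [365.9 -78.4  50.2]
vise 0.76 [334, 223] [566.7 -41.1  24.9]
handle 0.58 [302, 206] [500.  -12.8  63.9]
tray 0.56 [353, 334] [ 517.4 -328.     6.7]
tray 0.51 [330, 178] [593.8  86.2  60.1]
dish 0.83 [258, 161] [445.6 311.4   1. ]
jar 0.78 [433, 246] [ 749.5 -172.2   27.9]
{'time_s': 0.8, 'qpos': array([ 1.2,  0.6,  0. ,  1.5, -0. ,  1. , -0. ]), 'dq': array([-0.,  0., -0., -0., -0.,  0., -0.]), 'tau': array([  0. , -56.3,   1.2, -19.4,   0. ,   0. ,  -0. ]), 'tcp_pos': array([ 183.2, -623.6,  404.8]), 'tool_rot': array([1. , 0.1, 0. , 0. ]), 'contact_force': array([-0.3, -0.2,  0.4]), 'ft_torque': array([-0.,  0., -0.]), 'grip_force': 0.0, 'grip_width': 0.9985498521149901}
```

View pics/top0.png

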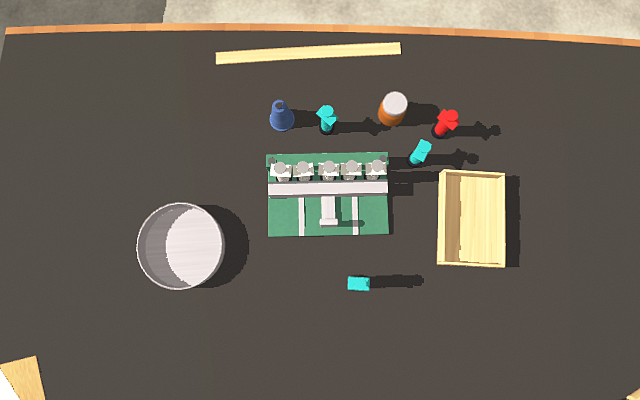

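View pics/side0.png

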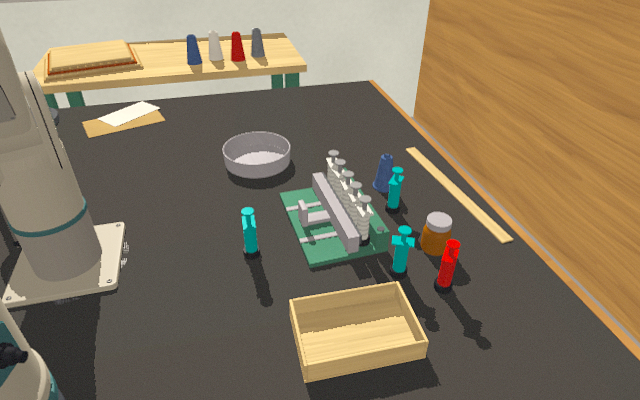

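The top view shows five white syringes in the shut vise (row 170, cols 281–375). The tray is at the right (472,218) and the dish at the left (181,246). There are teal and red decoys around the vise, and the cone and jar stand beyond it.

```bash
cat >> h.py <<'E'
def plates(zlo=116,zhi=140,box=(540,660,-160,160),names=('top','side')):
    for n in names:
        p=shot(n); X=cloud(p); m=(X[:,2]>zlo)&(X[:,2]<zhi)&(X[:,0]>box[0])&(X[:,0]<box[1])&(X[:,1]>box[2])&(X[:,1]<box[3])
        X=X[m]; X=X[np.argsort(X[:,1])]
        if len(X)==0: continue
        for g in np.split(X,np.nonzero(np.diff(X[:,1])>8)[0]+1):
            if len(g)>5: print(n,len(g),'ctr',((g.max(0)+g.min(0))/2).round(1),'mean',g.mean(0).round(1),'ext',np.ptp(g,0).round(0),'zmax',g[:,2].max().round(1))
def objs(names=('tray','dish')):
    p=shot('top')
    for nm in names:
        ms=spotter.masks_of(p,nm)
        if not ms: print(nm,'none'); continue
        X=cloud(p,ms[0]['region']); X=X[(X[:,2]>38)&(X[:,2]<50)]
        (c,s,a)=cv2.minAreaRect(X[:,:2].astype(np.float32)); print(nm,'rim centre',np.round(c,1),'size',np.round(s,0),'ang',round(a,1),len(X),round(ms[0]['score'],2))
E
python3 - <<'E'
from h import *
np.set_printoptions(suppress=True)
plates(); objs(('tray','dish'))
p=shot('top'); X=cloud(p)
# jaw top z~57 and handle
m=(abs(X[:,2]-57)<3)&(abs(X[:,0]-570)<80)&(abs(X[:,1])<170); J=X[m]
print('z57',cv2.minAreaRect(J[:,:2].astype(np.float32)),len(J))
m=(abs(X[:,2]-65)<3)&(abs(X[:,0]-500)<40)&(abs(X[:,1])<60); J=X[m]; print('handle',J.min(0),J.max(0),J.mean(0),cv2.minAreaRect(J[:,:2].astype(np.float32)))
m=(X[:,2]>6)&(X[:,2]<16)&(abs(X[:,0]-540)<110)&(abs(X[:,1])<170);J=X[m];print('bed',cv2.minAreaRect(J[:,:2].astype(np.float32)))
E
```

```text
top 125 ctr [ 612.  -103.4  129.1] mean [ 611.5 -103.3  128.6] ext [25. 25.  8.] zmax 133.1
top 120 ctr [609.9 -51.4 129.1] mean [609.6 -51.4 129.2] ext [24. 23.  8.] zmax 133.0
top 123 ctr [607.8  -5.7 129.1] mean [607.1  -5.2 129.2] ext [25. 24. 11.] zmax 134.3
top 122 ctr [605.1  47.9 129.6] mean [604.7  48.1 129.5] ext [25. 23.  9.] zmax 134.2
top 120 ctr [602.7  94.6 128.1] mean [602.5  94.7 128.1] ext [24. 23.  6.] zmax 131.2
side 89 ctr [ 610.8 -104.2  123.8] mean [ 610.3 -105.1  127.3] ext [23. 25. 14.] zmax 130.7
side 82 ctr [608.5 -51.4 124. ] mean [608.4 -53.1 127.5] ext [26. 28. 14.] zmax 130.8
side 77 ctr [606.5  -5.5 123. ] mean [606.1  -6.8 127.2] ext [26. 26. 14.] zmax 129.9
side 65 ctr [605.1  47.2 123.4] mean [604.   45.9 127. ] ext [25. 25. 14.] zmax 130.2
side 60 ctr [602.2  94.4 123.1] mean [601.5  92.5 126.3] ext [26. 26. 12.] zmax 129.0
tray rim centre [ 520.5 -327.9] size [142. 211.] ang 87.7 961 0.84
dish rim centre [443.5 316.4] size [187. 188.] ang 23.3 484 0.79
z57 ((572.3777465820312, -2.21484375), (155.06727600097656, 268.5380859375), 0.007423917762935162) 2339
handle [493.98274335 -26.35980611  62.1691888 ] [507.7885401   10.00251647  67.76951254] [501.6278087   -8.56732355  64.77622091] ((500.94659423828125, -8.22797966003418), (13.163966178894043, 36.180320739746094), 1.376330018043518)
bed ((542.9857788085938, -12.78778076171875), (178.76055908203125, 287.4051513671875), 5.007462978363037)
```

```bash
cat >> h.py <<'E'
from scipy.spatial.transform import Rotation as Ro
def rel(target=None):
    s=bot.state(); R=Ro.from_quat(s['tool_rot']).as_matrix(); q=s['tcp_pos']
    print('t',round(s['time_s'],2),'tcp',np.round(q,1),'toolY azim',round(float(np.degrees(np.arctan2(R[1,1],R[0,1]))),2),'tilt',np.round(R[:,2],3),'q7',round(s['qpos'][6],2),'F',np.round(s['contact_force'],1),'grip',round(s['grip_width'],2),round(s['grip_force'],1))
    if target is not None: print('delta tool m',np.round(R.T@(np.array(target)-q)/1000,4))
E
python3 - <<'E'
from h import *
rel([611,-103.5,400]); print(bot.state()['tool_rot'].round(4),bot.state()['qpos'])
E
```

```text
t 1.1 tcp [ 183.3 -623.6  404.7] toolY azim -73.63 tilt [ 0. -0. -1.] q7 -0.02 F [ 0.   0.5 -0. ] grip 1.0 0.0
delta tool m [ 0.557  -0.3785  0.0047]
[0.9898 0.1424 0.     0.    ] [ 1.21913887  0.62841333  0.03851823  1.51739758 -0.02701521  0.99628339
 -0.0200173 ]
```

jog_arm(
  targets=[
    [0,0,0,-10],
    [0,0,0,-10],
    [0,0,0,-10],
    [0,0,0,0],
    [0,0,0,0],
  ],
  grip=1,
)

```text
time_s: 1.72
tcp_pos: [183.2, -623.7, 404.7]
tool_rot: [0.92, 0.392, -0.0, -0.0]
contact_force: [0.1, -1.2, 0.2]
grip_width: -0.002
grip_force: 0.0
```

```bash
python3 -c "
from h import *
rel([611,-103.5,400])"
```

```text
t 1.73 tcp [ 183.2 -623.7  404.7] toolY azim -43.8 tilt [-0. -0. -1.] q7 0.42 F [ 0.1 -1.2  0.2] grip -0.0 0.0
delta tool m [ 0.6716 -0.0512  0.0047]
```

jog_arm(
  targets=[
    [0,0,0,-9.3],
    [0,0,0,-9.3],
    [0,0,0,-9.3],
    [0,0,0,-9.3],
    [0,0,0,-9.2],
  ],
)

```text
time_s: 2.35
tcp_pos: [183.4, -623.6, 404.7]
tool_rot: [0.689, 0.725, -0.0, -0.0]
contact_force: [0.7, 0.9, -0.6]
grip_width: -0.002
grip_force: 0.0
```

jog_arm(
  targets=[
    [0.033,0.03,0,0],
    [0.033,0.03,0,0],
    [0.033,0.03,0,0],
    [0.033,0.03,0,0],
    [0.033,0.03,0,0],
  ],
)

```text
time_s: 2.98
tcp_pos: [326.0, -450.4, 404.9]
tool_rot: [0.691, 0.723, -0.0, 0.0]
contact_force: [0.6, -0.0, -0.1]
grip_width: -0.001
grip_force: 0.0
```

jog_arm(
  targets=[
    [0.034,0.03,0,0],
    [0.034,0.03,0,0],
    [0.034,0.03,0,0],
    [0.034,0.03,0,0],
    [0.034,0.03,0,0],
  ],
)

```text
time_s: 3.6
tcp_pos: [467.6, -273.3, 404.9]
tool_rot: [0.691, 0.723, -0.0, 0.0]
contact_force: [0.0, 0.3, 0.3]
grip_width: 0.001
grip_force: 0.0
```

jog_arm(
  targets=[
    [0.033,0.03,0,0],
    [0.033,0.03,0,0],
    [0.033,0.03,0,0],
    [0.033,0.03,0,0],
    [0,0,0,0],
  ],
)

```text
time_s: 4.22
tcp_pos: [582.2, -132.4, 404.9]
tool_rot: [0.688, 0.726, 0.002, -0.0]
contact_force: [-0.7, -1.0, -0.3]
grip_width: 0.004
grip_force: 0.0
```

```bash
python3 -c "
from h import *
rel([611,-103.5,315])"
```

```text
t 4.22 tcp [ 582.2 -132.4  404.9] toolY azim 3.04 tilt [ 0.002  0.003 -1.   ] q7 0.02 F [-0.7 -1.  -0.3] grip 0.0 0.0
delta tool m [0.0271 0.0301 0.09  ]
```

jog_arm(
  targets=[
    [0.027,0.03,0,0],
    [0,0,0.04,0],
    [0,0,0.035,0],
    [0,0,0.01,0],
    [0,0,0,0],
  ],
)

```text
time_s: 4.85
tcp_pos: [608.8, -109.0, 319.8]
tool_rot: [0.69, 0.724, -0.0, -0.0]
contact_force: [-0.1, -0.8, -0.0]
grip_width: -0.003
grip_force: 0.0
```

jog_arm(
  targets=[
    [0,0,0.0095,0],
    [0,0,0.004,0],
    [0,0,0.002,0],
    [0,0,0.001,0],
    [0,0,0.001,0],
  ],
)

```text
time_s: 5.48
tcp_pos: [609.0, -108.4, 302.4]
tool_rot: [0.69, 0.724, 0.0, 0.0]
contact_force: [-0.6, -0.5, 3.1]
grip_width: 0.002
grip_force: 1.2
```

```bash
cat >> h.py <<'E'
def watch(k=4,target=None):
    f=[bot.state()['contact_force'][2]]
    for _ in range(k): viewer.read_camera('top'); f.append(bot.state()['contact_force'][2])
    print('Fz',np.round(f,1)); rel(target)
E
python3 -c "
from h import *
watch(4,[611,-103.5,294])"
```

```text
Fz [3.1 0.5 0.9 1.1 1.7]
t 5.67 tcp [ 608.9 -108.5  302.4] toolY azim 2.77 tilt [ 0. -0. -1.] q7 -0.08 F [ 0.6 -0.4  1.7] grip 0.0 0.3
delta tool m [0.0049 0.0023 0.0084]
```

jog_arm(
  targets=[
    [0,0,-0.003,0],
    [0.005,0.002,0,0],
    [0,0,0.0045,0],
    [0,0,0.003,0],
    [0,0,0.002,0],
  ],
)

```text
time_s: 6.3
tcp_pos: [610.7, -103.3, 295.6]
tool_rot: [0.69, 0.724, 0.0, 0.0]
contact_force: [0.2, -0.0, 2.3]
grip_width: -0.003
grip_force: 1.2
```

jog_arm(
  targets=[
    [0,0,0.0005,0],
    [0,0,0.0005,0],
    [0,0,0.0005,0],
    [0,0,0.0005,0],
    [0,0,0.0005,0],
  ],
)

```text
time_s: 6.92
tcp_pos: [610.6, -103.3, 293.3]
tool_rot: [0.69, 0.724, 0.0, 0.0]
contact_force: [0.8, 0.5, 2.7]
grip_width: -0.005
grip_force: 1.2
```

```bash
python3 -c "
from h import *
watch(4,[611,-103.5,294])"
```

```text
Fz [2.7 3.1 1.6 1.9 1.8]
t 7.12 tcp [ 610.6 -103.4  293.2] toolY azim 2.78 tilt [-0. -0. -1.] q7 -0.09 F [-0.   0.1  1.8] grip 0.0 1.0
delta tool m [-0.0001  0.0004 -0.0008]
```

jog_arm(
  targets=[
    [0,0,0.005,0],
    [0,0,0.005,0],
    [0,0,0.004,0],
    [0,0,0.001,0],
    [0,0,0.0005,0],
  ],
)

```text
time_s: 7.75
tcp_pos: [611.2, -102.8, 278.5]
tool_rot: [0.69, 0.724, 0.001, 0.001]
contact_force: [-0.0, 1.8, 9.9]
grip_width: 0.001
grip_force: 5.0
```

jog_arm(
  targets=[
    [0,0,0.0003,0],
    [0,0,0.0003,0],
    [0,0,0.0003,0],
    [0,0,0,0],
    [0,0,0,0],
  ],
)

```text
time_s: 8.38
tcp_pos: [611.3, -102.7, 278.5]
tool_rot: [0.69, 0.724, 0.001, 0.001]
contact_force: [-0.9, 0.6, 11.8]
grip_width: 0.0
grip_force: 6.5
```

```bash
python3 -c "
from h import *
rel()"
```

```text
t 8.38 tcp [ 611.3 -102.7  278.5] toolY azim 2.79 tilt [ 0.003  0.    -1.   ] q7 -0.1 F [-0.9  0.6 11.8] grip 0.0 6.5
```

jog_arm(
  targets=[
    [0,0,-0.036,0],
    [0.026,0,0,0],
    [0.0257,0,0,0],
    [0,0,0,0],
    [0,0,0.004,0],
  ],
)

```text
time_s: 9.0
tcp_pos: [608.0, -52.9, 308.4]
tool_rot: [0.69, 0.724, -0.001, 0.0]
contact_force: [0.3, -0.7, -0.1]
grip_width: 0.001
grip_force: 0.0
```

```bash
python3 -c "
from h import *
rel([609,-51.5,303])"
```

```text
t 9.0 tcp [608.  -52.9 308.4] toolY azim 2.73 tilt [-0.    -0.001 -1.   ] q7 -0.17 F [ 0.3 -0.7 -0.1] grip 0.0 0.0
delta tool m [0.0014 0.001  0.0054]
```

jog_arm(
  targets=[
    [0.0014,0.001,0.003,0],
    [0,0,0.004,0],
    [0,0,0.004,0],
    [0,0,0.0015,0],
    [0,0,0.0005,0],
  ],
)

```text
time_s: 9.62
tcp_pos: [609.1, -50.4, 295.9]
tool_rot: [0.69, 0.724, 0.0, 0.0]
contact_force: [-0.2, -0.6, 2.7]
grip_width: -0.002
grip_force: 1.2
```

jog_arm(
  targets=[
    [0,0,0.0003,0],
    [0,0,0.0003,0],
    [0,0,0.0003,0],
    [0,0,0.0003,0],
    [0,0,0.0003,0],
  ],
)

```text
time_s: 10.25
tcp_pos: [609.0, -50.3, 294.3]
tool_rot: [0.69, 0.724, 0.0, 0.0]
contact_force: [0.5, -0.6, 2.9]
grip_width: 0.002
grip_force: 1.2
```

```bash
python3 -c "
from h import *
watch(4,[609,-51.5,293.2])"
```

```text
Fz [2.9 2.2 3.1 2.9 1.1]
t 10.45 tcp [609.  -50.3 294.3] toolY azim 2.77 tilt [-0.  0. -1.] q7 -0.18 F [ 0.4 -1.   1.1] grip -0.0 1.0
delta tool m [-0.0012 -0.0001  0.0011]
```

jog_arm(
  targets=[
    [0,0,0.005,0],
    [0,0,0.005,0],
    [0,0,0.004,0],
    [0,0,0.0015,0],
    [0,0,0.001,0],
  ],
)

```text
time_s: 11.08
tcp_pos: [609.4, -50.6, 278.5]
tool_rot: [0.69, 0.724, 0.0, 0.001]
contact_force: [-2.1, -1.9, 12.6]
grip_width: -0.002
grip_force: 5.8
```

jog_arm(
  targets=[
    [0,0,0.0003,0],
    [0,0,0.0003,0],
    [0,0,0.0003,0],
    [0,0,0,0],
    [0,0,0,0],
  ],
)

```text
time_s: 11.7
tcp_pos: [609.5, -50.6, 278.5]
tool_rot: [0.69, 0.724, 0.0, 0.001]
contact_force: [-2.4, -1.5, 12.5]
grip_width: 0.006
grip_force: 6.1
```

jog_arm(
  targets=[
    [0,0,-0.036,0],
    [0.022,0,0,0],
    [0.0225,0,0,0],
    [0,0,0,0],
    [0,0,0.004,0],
  ],
)

```text
time_s: 12.32
tcp_pos: [606.8, -6.2, 308.3]
tool_rot: [0.69, 0.724, -0.0, 0.0]
contact_force: [-0.2, -0.6, 0.3]
grip_width: -0.001
grip_force: 0.0
```

```bash
python3 -c "
from h import *
rel([607,-5.5,303])"
```

```text
t 12.32 tcp [606.8  -6.2 308.3] toolY azim 2.78 tilt [-0.001 -0.001 -1.   ] q7 -0.24 F [-0.2 -0.6  0.3] grip -0.0 0.0
delta tool m [0.0007 0.0003 0.0053]
```

jog_arm(
  targets=[
    [0,0,0.003,0],
    [0,0,0.004,0],
    [0,0,0.004,0],
    [0,0,0.0015,0],
    [0,0,0.0008,0],
  ],
)

```text
time_s: 12.95
tcp_pos: [607.0, -6.1, 295.9]
tool_rot: [0.69, 0.724, 0.0, 0.0]
contact_force: [-0.2, -1.1, 4.2]
grip_width: 0.002
grip_force: 2.1
```

jog_arm(
  targets=[
    [0,0,0.0003,0],
    [0,0,0.0003,0],
    [0,0,0.0003,0],
    [0,0,0.0003,0],
    [0,0,0.0003,0],
  ],
)

```text
time_s: 13.58
tcp_pos: [607.0, -5.8, 294.3]
tool_rot: [0.69, 0.724, 0.0, 0.0]
contact_force: [-0.6, -1.4, 5.2]
grip_width: 0.001
grip_force: 2.7
```

```bash
python3 -c "
from h import *
watch(4,[607,-5.5,293.2])"
```

```text
Fz [5.2 4.6 5.1 5.3 5.2]
t 13.78 tcp [606.9  -5.9 294.2] toolY azim 2.77 tilt [ 0. -0. -1.] q7 -0.25 F [-0.4 -1.4  5.2] grip 0.0 2.5
delta tool m [0.0004 0.0001 0.001 ]
```

jog_arm(
  targets=[
    [0,0,-0.018,0],
    [0.027,0,0,0],
    [0.0267,0.0007,0,0],
    [0,0,0,0],
    [0,0,0.004,0],
  ],
)

```text
time_s: 14.4
tcp_pos: [605.1, 47.1, 308.5]
tool_rot: [0.69, 0.724, -0.0, 0.001]
contact_force: [-0.1, -0.8, -0.2]
grip_width: 0.002
grip_force: 0.0
```

jog_arm(
  targets=[
    [0,0,0.003,0],
    [0,0,0.004,0],
    [0,0,0.004,0],
    [0,0,0.0015,0],
    [0,0,0.0008,0],
  ],
)

```text
time_s: 15.02
tcp_pos: [605.2, 47.6, 295.1]
tool_rot: [0.69, 0.724, 0.0, 0.0]
contact_force: [-0.6, -1.4, 5.0]
grip_width: -0.003
grip_force: 2.3
```

jog_arm(
  targets=[
    [0,0,0.0003,0],
    [0,0,0.0003,0],
    [0,0,0.0003,0],
    [0,0,0.0003,0],
    [0,0,0.0003,0],
  ],
)

```text
time_s: 15.65
tcp_pos: [605.2, 47.7, 293.7]
tool_rot: [0.69, 0.724, 0.0, 0.0]
contact_force: [0.1, -1.3, 5.3]
grip_width: 0.001
grip_force: 2.9
```

```bash
python3 -c "
from h import *
watch(4,[605,47.8,293.2])"
```

```text
Fz [5.3 5.1 5.  6.1 5.8]
t 15.85 tcp [605.1  47.8 293.7] toolY azim 2.77 tilt [ 0.001 -0.    -1.   ] q7 -0.33 F [ 0.8 -1.7  5.8] grip -0.0 2.7
delta tool m [ 0.     -0.0001  0.0005]
```

jog_arm(
  targets=[
    [0,0,-0.018,0],
    [0.023,0,0,0],
    [0.0239,0,0,0],
    [0,0,0,0],
    [0,0,0.004,0],
  ],
)

```text
time_s: 16.48
tcp_pos: [602.9, 93.7, 307.7]
tool_rot: [0.69, 0.724, -0.0, 0.001]
contact_force: [0.3, -0.6, -0.2]
grip_width: 0.001
grip_force: 0.0
```

jog_arm(
  targets=[
    [0,0,0.003,0],
    [0,0,0.004,0],
    [0,0,0.004,0],
    [0,0,0.001,0],
    [0,0,0.0005,0],
  ],
)

```text
time_s: 17.1
tcp_pos: [602.8, 94.6, 294.9]
tool_rot: [0.69, 0.724, 0.0, 0.0]
contact_force: [-0.5, -0.0, 2.0]
grip_width: -0.002
grip_force: 1.2
```

jog_arm(
  targets=[
    [0,0,0.0003,0],
    [0,0,0.0003,0],
    [0,0,0.0003,0],
    [0,0,0.0003,0],
    [0,0,0.0003,0],
  ],
)

```text
time_s: 17.73
tcp_pos: [602.7, 94.7, 293.3]
tool_rot: [0.69, 0.724, 0.0, 0.0]
contact_force: [0.5, -0.5, 2.9]
grip_width: 0.001
grip_force: 1.2
```

```bash
python3 -c "
from h import *
watch(4,[602.5,94.6,293.2])"
```

```text
Fz [2.9 3.1 2.1 1.9 2.1]
t 17.93 tcp [602.7  94.7 293.3] toolY azim 2.77 tilt [-0. -0. -1.] q7 -0.4 F [-0.3 -0.8  2.1] grip 0.0 1.0
delta tool m [-0.0001 -0.0002  0.0001]
```

jog_arm(
  targets=[
    [0,0,0.005,0],
    [0,0,0.005,0],
    [0,0,0.0035,0],
    [0,0,0.0015,0],
    [0,0,0.001,0],
  ],
)

```text
time_s: 18.55
tcp_pos: [603.3, 94.3, 278.5]
tool_rot: [0.69, 0.724, 0.0, 0.001]
contact_force: [-1.8, -1.9, 15.3]
grip_width: -0.002
grip_force: 7.8
```

jog_arm(
  targets=[
    [0,0,0.0003,0],
    [0,0,0.0003,0],
    [0,0,0,0],
    [0,0,-0.045,0],
    [0,0,-0.045,0],
  ],
)

```text
time_s: 19.18
tcp_pos: [602.3, 95.0, 366.9]
tool_rot: [0.69, 0.724, -0.001, -0.001]
contact_force: [0.3, 0.2, 0.3]
grip_width: 0.001
grip_force: 0.0
```

jog_arm(
  targets=[
    [-0.03,-0.03,0,0],
    [-0.03,-0.03,0,0],
    [-0.03,-0.03,0,0],
    [-0.007,-0.016,0,0],
    [0,0,0,0],
  ],
  grip=0.5,
)

```text
time_s: 19.8
tcp_pos: [500.6, -7.9, 366.5]
tool_rot: [0.69, 0.724, -0.001, -0.0]
contact_force: [0.2, 0.3, -0.4]
grip_width: 0.499
grip_force: 0.0
```

```bash
python3 -c "
from h import *
plates(102,140)
rel([501,-8.2,205])"
```

```text
top 174 ctr [602.1  88.4 105.7] mean [602.1  91.3 104. ] ext [27. 53.  7.] zmax 109.4
side 88 ctr [ 611.2 -106.3  104.3] mean [ 610.  -104.4  103.8] ext [27. 39.  4.] zmax 106.5
side 177 ctr [606.6 -31.9 111.5] mean [607.2 -28.4 109.7] ext [28. 81. 19.] zmax 121.0
side 81 ctr [602.6  46.2 111.6] mean [603.4  46.5 115. ] ext [25. 31. 19.] zmax 121.2
side 53 ctr [601.6  91.8 104. ] mean [600.6  93.9 103.5] ext [25. 32.  4.] zmax 105.9
t 19.9 tcp [502.2  -6.6 366.7] toolY azim 2.81 tilt [ 0.001  0.001 -1.   ] q7 -0.23 F [ 1.3  0.7 -0.2] grip 0.5 0.0
delta tool m [-0.0016 -0.0014  0.1617]
```

jog_arm(
  targets=[
    [-0.0016,-0.0014,0.05,0],
    [0,0,0.05,0],
    [0,0,0.04,0],
    [0,0,0.018,0],
    [0,0,0.004,0],
  ],
)

```text
time_s: 20.52
tcp_pos: [500.6, -7.8, 203.2]
tool_rot: [0.689, 0.725, -0.0, -0.001]
contact_force: [0.4, -0.1, -0.2]
grip_width: 0.5
grip_force: 0.0
```

jog_arm(
  targets=[
    [0,0,0,0],
    [0,0,0,0],
    [0,0,0,0],
    [0,0,0,0],
    [0,0,0,0],
  ],
  grip=1,
)

```text
time_s: 21.15
tcp_pos: [501.1, -8.6, 205.6]
tool_rot: [0.69, 0.724, 0.001, 0.001]
contact_force: [2.4, 2.5, 7.2]
grip_width: 0.158
grip_force: 60.4
```

```bash
python3 -c "
from h import *
rel()"
```

```text
t 21.15 tcp [501.1  -8.6 205.6] toolY azim 2.77 tilt [ 0.003  0.001 -1.   ] q7 -0.36 F [2.4 2.5 7.2] grip 0.16 60.4
```

jog_arm(
  targets=[
    [0,-0.008,-0.001,0],
    [0,-0.01,0,0],
    [0,-0.01,0,0],
    [0,-0.01,0,0],
    [0,-0.006,0,0],
  ],
)

```text
time_s: 21.78
tcp_pos: [457.1, -10.7, 205.6]
tool_rot: [0.69, 0.724, 0.002, 0.001]
contact_force: [16.7, 0.1, -13.6]
grip_width: 0.157
grip_force: 59.9
```

jog_arm(
  targets=[
    [0,0,0,0],
    [0,0,0,0],
    [0,0,0,0],
    [0,0,0,0],
    [0,0,0,0],
  ],
)

```text
time_s: 22.4
tcp_pos: [457.2, -10.7, 205.6]
tool_rot: [0.69, 0.724, 0.001, 0.0]
contact_force: [5.0, 3.6, -5.7]
grip_width: 0.152
grip_force: 60.8
```

```bash
python3 -c "
from h import *
rel()"
```

```text
t 22.4 tcp [457.2 -10.7 205.6] toolY azim 2.79 tilt [ 0.003  0.001 -1.   ] q7 -0.41 F [ 5.   3.6 -5.7] grip 0.15 60.8
```

jog_arm(
  targets=[
    [0,0,0,0],
    [0,0,0,0],
    [0,0,0,0],
    [0,0,-0.02,0],
    [0,0,-0.05,0],
  ],
  grip=0.5,
)

```text
time_s: 23.02
tcp_pos: [455.3, -11.2, 275.1]
tool_rot: [0.69, 0.724, -0.002, -0.002]
contact_force: [1.5, -0.7, 0.9]
grip_width: 0.499
grip_force: 0.0
```

jog_arm(
  targets=[
    [0,0,-0.05,0],
    [0,0,-0.03,0],
    [-0.03,0,0,0],
    [-0.03,0,0,0],
    [0,0,0,0],
  ],
  grip=0.3,
)

```text
time_s: 23.65
tcp_pos: [458.6, -73.4, 355.6]
tool_rot: [0.691, 0.722, -0.001, 0.0]
contact_force: [-0.1, 0.3, -0.3]
grip_width: 0.703
grip_force: 0.0
```

```bash
python3 -c "
from h import *
shot('top','top1.png')
plates(100,112); print(); plates(112,140); objs()
p=shot('top');X=cloud(p);m=(abs(X[:,2]-65)<3)&(abs(X[:,0]-470)<50)&(abs(X[:,1])<30);print('handle',X[m].mean(0))
rel([610.7,-103.4,235])"
```

```text
top 581 ctr [609.5 -54.4 104.6] mean [609.2 -62.8 103. ] ext [ 32. 142.   9.] zmax 109.2
top 347 ctr [604.3  71.6 104.4] mean [602.2  78.4 102.9] ext [31. 90.  9.] zmax 108.8
side 371 ctr [609.4 -55.1 104.7] mean [608.5 -64.7 102.4] ext [ 31. 141.   9.] zmax 109.4
side 73 ctr [602.8  45.2 104.7] mean [601.2  44.6 102. ] ext [27. 40.  9.] zmax 109.3
side 74 ctr [601.6  95.6 103.5] mean [599.9  93.5 102.7] ext [27. 42.  7.] zmax 107.1

top 120 ctr [607.4  -5.  119.9] mean [607.   -5.1 120.1] ext [26. 23. 11.] zmax 125.4
top 123 ctr [604.5  48.3 120.1] mean [604.7  48.1 119.6] ext [25. 23.  9.] zmax 124.6
side 68 ctr [607.2  -8.2 118.6] mean [606.4  -7.1 119. ] ext [25. 27.  7.] zmax 122.1
side 61 ctr [603.7  48.5 117.6] mean [603.3  46.3 118.4] ext [25. 26.  6.] zmax 120.5
tray rim centre [ 520.1 -329.6] size [211. 142.] ang 0.3 619 0.93
dish rim centre [443.5 316.5] size [187. 188.] ang 26.0 469 0.59
handle [457.1826348  -10.40462182  64.50413652]
t 24.1 tcp [459.2 -70.4 355.7] toolY azim 2.85 tilt [-0.  0. -1.] q7 -0.15 F [-0.3 -0.4  1.5] grip 0.7 0.0
delta tool m [-0.0404  0.1497  0.1207]
```

View pics/top1.png

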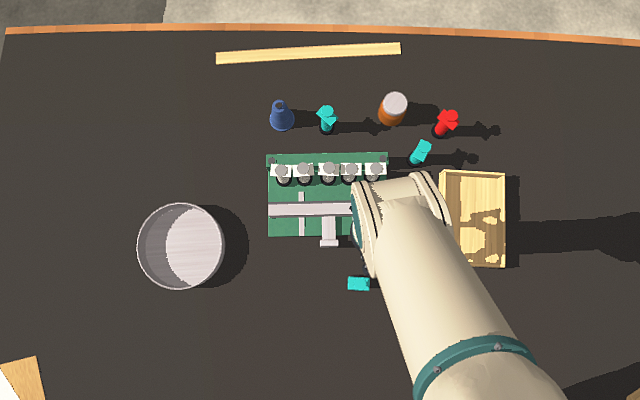

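The view shows the jaw open, all five syringes still in place, and the tray and dish unmoved. I'll start with the first syringe, at y = -103.

jog_arm(
  targets=[
    [-0.02,0.04,0,0],
    [-0.0204,0.05,0,0],
    [0,0.05,0,0],
    [0,0.01,0,0],
    [0,0,0.02,0],
  ],
)

```text
time_s: 24.72
tcp_pos: [611.8, -103.4, 336.3]
tool_rot: [0.689, 0.724, 0.001, 0.001]
contact_force: [1.0, 0.7, -0.3]
grip_width: 0.703
grip_force: 0.0
```

jog_arm(
  targets=[
    [0,0,0.04,0],
    [0,0,0.035,0],
    [0,0,0.02,0],
    [0,0,0.0057,0],
    [0,0,0,0],
  ],
)

```text
time_s: 25.35
tcp_pos: [611.2, -104.0, 235.6]
tool_rot: [0.69, 0.724, 0.0, 0.0]
contact_force: [-0.2, 0.6, 0.3]
grip_width: 0.7
grip_force: 0.0
```

```bash
python3 -c "
from h import *
rel([610.7,-103.4,235])"
```

```text
t 25.35 tcp [ 611.2 -104.   235.6] toolY azim 2.78 tilt [ 0.001 -0.    -1.   ] q7 -0.15 F [-0.2  0.6  0.3] grip 0.7 0.0
delta tool m [ 0.0006 -0.0004  0.0006]
```

jog_arm(
  targets=[
    [0,0,0,0],
    [0,0,0,0],
    [0,0,0,0],
    [0,0,0,0],
    [0,0,0,0],
  ],
  grip=1,
)

```text
time_s: 25.98
tcp_pos: [611.5, -104.2, 236.2]
tool_rot: [0.69, 0.724, 0.001, 0.001]
contact_force: [-0.4, -0.3, 6.9]
grip_width: 0.295
grip_force: 58.7
```

jog_arm(
  targets=[
    [0,0,-0.01,0],
    [0,0,-0.03,0],
    [0,0,-0.035,0],
    [0,0,-0.035,0],
    [0,0,-0.03,0],
  ],
)

```text
time_s: 26.6
tcp_pos: [610.7, -104.1, 376.7]
tool_rot: [0.69, 0.724, 0.0, 0.0]
contact_force: [-0.0, -1.0, -1.1]
grip_width: 0.293
grip_force: 58.9
```

```bash
python3 -c "
from h import *
shot('side','s1.png')
objs(); rel([570,-302,384])"
```

```text
tray none
dish rim centre [443.3 316.5] size [187. 187.] ang 26.3 458 0.78
t 26.8 tcp [ 610.7 -104.2  375.2] toolY azim 2.77 tilt [ 0. -0. -1.] q7 -0.08 F [ 0.   0.1 -1. ] grip 0.3 58.9
delta tool m [-0.1956 -0.0502 -0.0087]
```

View pics/s1.png

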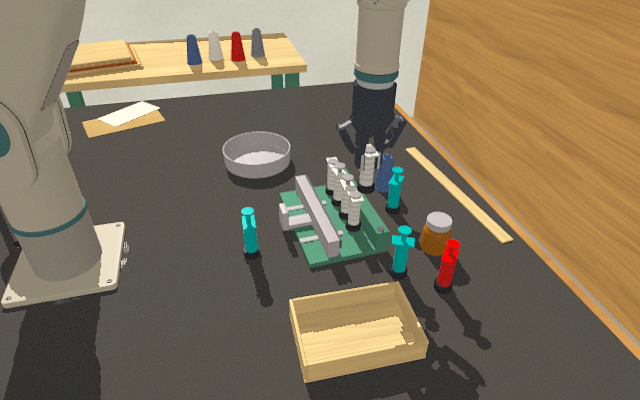

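jog_arm(
  targets=[
    [-0.035,-0.008,0,0],
    [-0.04,-0.01,0,0],
    [-0.045,-0.01,0,0],
    [-0.045,-0.01,0,0],
    [-0.037,-0.0075,0,0],
  ],
)

```text
time_s: 27.42
tcp_pos: [573.9, -310.2, 373.0]
tool_rot: [0.69, 0.724, -0.001, -0.002]
contact_force: [-0.2, 0.4, -1.0]
grip_width: 0.295
grip_force: 58.9
```

```bash
cat >> h.py <<'E'
def side(nm):
    p=shot('side'); ms=spotter.masks_of(p,nm)
    for d in ms[:2]:
        X=cloud(p,d['region']); X=X[(X[:,2]>36)&(X[:,2]<52)]
        if len(X)>20: (c,s,a)=cv2.minAreaRect(X[:,:2].astype(np.float32)); print('side',nm,'rim centre',np.round(c,1),'size',np.round(s,0),'ang',round(a,1),len(X),round(d['score'],2))
E
python3 -c "
from h import *
side('tray');side('dish'); objs(('tray',)); rel([575,-308,232])"
```

```text
side tray rim centre [ 520.1 -326.1] size [145. 211.] ang 87.8 1921 0.97
side dish rim centre [443.5 315.5] size [191. 189.] ang 58.4 396 0.72
tray rim centre [ 520.6 -327.9] size [143. 211.] ang 87.9 804 0.62
t 27.73 tcp [ 575.4 -306.6  374. ] toolY azim 2.88 tilt [-0.001  0.002 -1.   ] q7 0.25 F [-0.4  1.4 -0.5] grip 0.3 58.9
delta tool m [-0.0017 -0.0003  0.142 ]
```

jog_arm(
  targets=[
    [0,0,0.04,0],
    [0,0,0.045,0],
    [0,0,0.035,0],
    [0,0,0.015,0],
    [0,0,0.004,0],
  ],
)

```text
time_s: 28.35
tcp_pos: [575.6, -307.1, 235.6]
tool_rot: [0.689, 0.724, 0.0, -0.0]
contact_force: [-0.1, 0.1, -0.1]
grip_width: 0.297
grip_force: 58.9
```

jog_arm(
  targets=[
    [0,0,0.002,0],
    [0,0,0.001,0],
    [0,0,0.001,0],
    [0,0,0,0],
    [0,0,0,0],
  ],
)

```text
time_s: 28.98
tcp_pos: [575.3, -308.2, 232.2]
tool_rot: [0.69, 0.724, 0.0, 0.0]
contact_force: [-0.8, -0.4, -1.7]
grip_width: 0.295
grip_force: 58.9
```

```bash
python3 -c "
from h import *
rel([575,-308,231])"
```

```text
t 28.98 tcp [ 575.3 -308.2  232.2] toolY azim 2.77 tilt [ 0. -0. -1.] q7 0.19 F [-0.8 -0.4 -1.7] grip 0.29 58.9
delta tool m [ 0.0002 -0.0003  0.0012]
```

jog_arm(
  targets=[
    [0,0,0.001,0],
    [0,0,0.001,0],
    [0,0,0.0005,0],
    [0,0,0,0],
    [0,0,0,0],
  ],
)

```text
time_s: 29.6
tcp_pos: [575.3, -308.1, 230.2]
tool_rot: [0.69, 0.724, -0.0, 0.0]
contact_force: [-1.4, 0.6, 5.2]
grip_width: 0.289
grip_force: 59.6
```

jog_arm(
  targets=[
    [0,0,0,0],
    [0,0,0,0],
    [0,0,0,0],
    [0,0,-0.02,0],
    [0,0,-0.04,0],
  ],
  grip=0.45,
)

```text
time_s: 30.22
tcp_pos: [574.8, -307.9, 289.7]
tool_rot: [0.69, 0.724, -0.0, -0.001]
contact_force: [-0.6, -0.5, -0.3]
grip_width: 0.552
grip_force: 0.0
```

jog_arm(
  targets=[
    [0,0,-0.04,0],
    [0,0,-0.03,0],
    [0.045,0.01,0,0],
    [0.05,0.01,0,0],
    [0.05,0.01,0,0],
  ],
)

```text
time_s: 30.85
tcp_pos: [598.4, -160.4, 361.3]
tool_rot: [0.69, 0.724, 0.001, 0.001]
contact_force: [0.4, 0.6, 0.7]
grip_width: 0.547
grip_force: 0.0
```

jog_arm(
  targets=[
    [0.05,0.01,0,0],
    [0.04,0.006,0,0],
    [0.02,0,0,0],
    [0,0,0,0],
    [0,0,0,0],
  ],
  grip=0.3,
)

```text
time_s: 31.48
tcp_pos: [608.7, -53.7, 359.7]
tool_rot: [0.691, 0.723, -0.001, 0.001]
contact_force: [0.0, -0.5, -0.5]
grip_width: 0.702
grip_force: 0.0
```

```bash
python3 -c "
from h import *
shot('side','s2.png')
rel([609,-51.5,235])"
```

```text
t 31.52 tcp [608.7 -53.8 359.5] toolY azim 2.58 tilt [-0.    -0.002 -1.   ] q7 -0.17 F [0.3 0.7 0.6] grip 0.71 0.0
delta tool m [0.0025 0.0004 0.1245]
```

View pics/s2.png

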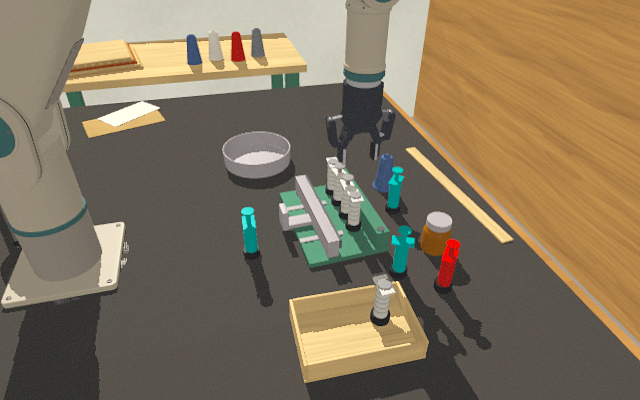

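The first syringe stands upright in the tray at (380,300). The other four are still in the vise.

jog_arm(
  targets=[
    [0.0025,0,0.035,0],
    [0,0,0.04,0],
    [0,0,0.035,0],
    [0,0,0.0145,0],
    [0,0,0,0],
  ],
)

```text
time_s: 32.15
tcp_pos: [608.6, -49.7, 234.4]
tool_rot: [0.69, 0.724, -0.001, -0.0]
contact_force: [-0.2, -0.5, -0.8]
grip_width: 0.697
grip_force: 0.0
```

jog_arm(
  targets=[
    [0,0,0,0],
    [0,0,0,0],
    [0,0,0,0],
    [0,0,0,0],
    [0,0,0,0],
  ],
  grip=1,
)

```text
time_s: 32.78
tcp_pos: [609.3, -48.8, 236.6]
tool_rot: [0.69, 0.724, 0.001, 0.001]
contact_force: [-0.1, 0.7, 6.6]
grip_width: 0.291
grip_force: 58.2
```

jog_arm(
  targets=[
    [0,0,-0.01,0],
    [0,0,-0.03,0],
    [0,0,-0.04,0],
    [0,0,-0.04,0],
    [0,0,-0.02,0],
  ],
)

```text
time_s: 33.4
tcp_pos: [609.1, -48.4, 378.2]
tool_rot: [0.69, 0.724, 0.001, 0.001]
contact_force: [0.0, -0.7, -0.1]
grip_width: 0.296
grip_force: 58.5
```

```bash
python3 -c "
from h import *
side('tray'); rel([465,-308,232])"
```

```text
side tray rim centre [ 519.9 -326.8] size [143. 210.] ang 87.8 1771 0.64
side tray rim centre [ 583.6 -287.3] size [69. 32.] ang 57.9 98 0.23
t 33.5 tcp [609.4 -48.5 378.2] toolY azim 2.77 tilt [ 0.006 -0.    -1.   ] q7 -0.17 F [ 0.5 -0.2 -1.3] grip 0.29 58.5
delta tool m [-0.2522 -0.1576  0.1454]
```

jog_arm(
  targets=[
    [-0.04,-0.026,0,0],
    [-0.05,-0.031,0,0],
    [-0.055,-0.034,0,0],
    [-0.055,-0.034,0,0],
    [-0.05,-0.0316,0,0],
  ],
)

```text
time_s: 34.12
tcp_pos: [464.9, -303.8, 374.1]
tool_rot: [0.69, 0.724, -0.0, -0.001]
contact_force: [1.0, -1.4, -1.6]
grip_width: 0.29
grip_force: 58.6
```

jog_arm(
  targets=[
    [-0.0022,0,0.03,0],
    [0,0,0.045,0],
    [0,0,0.04,0],
    [0,0,0.02,0],
    [0,0,0.004,0],
  ],
)

```text
time_s: 34.75
tcp_pos: [465.7, -303.8, 233.9]
tool_rot: [0.69, 0.724, -0.0, -0.002]
contact_force: [0.3, -0.1, 0.1]
grip_width: 0.295
grip_force: 58.6
```

```bash
python3 -c "
from h import *
side('tray'); rel([465,-308,231])"
```

```text
t 34.85 tcp [ 466.5 -304.2  235.6] toolY azim 2.79 tilt [-0.001  0.001 -1.   ] q7 0.21 F [-0.1 -0.2 -1.4] grip 0.29 58.6
delta tool m [-0.0038 -0.0017  0.0046]
```

jog_arm(
  targets=[
    [0,0,0.002,0],
    [0,0,0.002,0],
    [0,0,0.0015,0],
    [0,0,0.0005,0],
    [0,0,0,0],
  ],
)

```text
time_s: 35.48
tcp_pos: [466.7, -304.5, 230.6]
tool_rot: [0.69, 0.724, -0.0, 0.0]
contact_force: [-0.8, 0.0, 5.9]
grip_width: 0.298
grip_force: 59.2
```

jog_arm(
  targets=[
    [0,0,0,0],
    [0,0,0,0],
    [0,0,0,0],
    [0,0,-0.02,0],
    [0,0,-0.04,0],
  ],
  grip=0.45,
)

```text
time_s: 36.1
tcp_pos: [466.0, -304.0, 289.2]
tool_rot: [0.69, 0.724, -0.0, -0.002]
contact_force: [-0.3, -0.4, -0.4]
grip_width: 0.55
grip_force: 0.0
```

jog_arm(
  targets=[
    [0,0,-0.04,0],
    [0,0,-0.03,0],
    [0.045,0.018,0,0],
    [0.05,0.02,0,0],
    [0.05,0.02,0,0],
  ],
)

```text
time_s: 36.72
tcp_pos: [517.9, -155.5, 360.1]
tool_rot: [0.69, 0.724, 0.0, 0.0]
contact_force: [1.0, 0.4, 0.8]
grip_width: 0.551
grip_force: 0.0
```

jog_arm(
  targets=[
    [0.05,0.02,0,0],
    [0.05,0.02,0,0],
    [0.05,0.02,0,0],
    [0.05,0.02,0,0],
    [0.04,0.018,0,0],
  ],
  grip=0.3,
)

```text
time_s: 37.35
tcp_pos: [604.0, 90.3, 359.9]
tool_rot: [0.689, 0.725, 0.0, -0.0]
contact_force: [0.0, -0.5, 0.3]
grip_width: 0.696
grip_force: 0.0
```

```bash
python3 -c "
from h import *
plates(112,140); plates(100,110,(540,660,65,130)); rel([602.5,94.6,235]); side('tray')"
```

```text
side 68 ctr [606.9  -6.1 117.9] mean [606.2  -7.1 119. ] ext [24. 24.  7.] zmax 121.2
side 62 ctr [604.   47.8 117.2] mean [603.4  46.7 118.2] ext [24. 29.  6.] zmax 120.4
side 68 ctr [602.3  89.7 103.1] mean [600.   92.  102.8] ext [24. 49.  6.] zmax 106.1
t 37.55 tcp [603.6  88.6 359.6] toolY azim 2.9 tilt [-0.001 -0.    -1.   ] q7 -0.4 F [-0.6 -0.1 -0.3] grip 0.7 0.0
delta tool m [ 0.006  -0.0007  0.1246]
side tray rim centre [ 520.  -326.8] size [143. 211.] ang 87.8 1733 0.84
```

jog_arm(
  targets=[
    [0.006,-0.0007,0,0],
    [0,0,0.04,0],
    [0,0,0.05,0],
    [0,0,0.03,0],
    [0,0,0.0045,0],
  ],
)

```text
time_s: 38.28
tcp_pos: [601.8, 92.9, 233.6]
tool_rot: [0.69, 0.724, -0.002, -0.001]
contact_force: [-0.4, -0.6, 1.0]
grip_width: 0.704
grip_force: 0.0
```

jog_arm(
  targets=[
    [0,0,0,0],
    [0,0,0,0],
    [0,0,0,0],
    [0,0,0,0],
    [0,0,0,0],
  ],
  grip=1,
)

```text
time_s: 38.9
tcp_pos: [603.4, 93.8, 237.3]
tool_rot: [0.69, 0.724, 0.001, 0.001]
contact_force: [-0.8, -1.6, 6.6]
grip_width: 0.293
grip_force: 58.3
```

jog_arm(
  targets=[
    [0,0,-0.01,0],
    [0,0,-0.03,0],
    [0,0,-0.04,0],
    [0,0,-0.04,0],
    [0,0,-0.02,0],
  ],
)

```text
time_s: 39.52
tcp_pos: [603.2, 93.9, 378.7]
tool_rot: [0.69, 0.724, 0.002, 0.001]
contact_force: [0.7, -0.4, -1.0]
grip_width: 0.294
grip_force: 58.5
```

```bash
python3 -c "
from h import *
side('tray'); rel([520,-349,232])"
```

```text
side tray rim centre [ 520.3 -326.8] size [143. 211.] ang 87.6 1754 0.86
t 39.62 tcp [603.5  94.  378.7] toolY azim 2.77 tilt [ 0.006  0.001 -1.   ] q7 -0.4 F [-0.3 -1.2 -1.1] grip 0.29 58.5
delta tool m [-0.4385 -0.1057  0.1458]
```

jog_arm(
  targets=[
    [-0.04,-0.01,0,0],
    [-0.045,-0.011,0,0],
    [-0.045,-0.011,0,0],
    [-0.045,-0.011,0,0],
    [-0.045,-0.011,0,0],
  ],
)

```text
time_s: 40.25
tcp_pos: [558.7, -130.1, 374.6]
tool_rot: [0.69, 0.724, -0.0, -0.001]
contact_force: [-0.2, 0.5, -1.1]
grip_width: 0.297
grip_force: 58.5
```

jog_arm(
  targets=[
    [-0.045,-0.011,0,0],
    [-0.045,-0.011,0,0],
    [-0.045,-0.011,0,0],
    [-0.045,-0.011,0,0],
    [-0.0385,-0.0077,0,0],
  ],
)

```text
time_s: 40.88
tcp_pos: [517.3, -351.3, 374.3]
tool_rot: [0.69, 0.724, -0.0, -0.001]
contact_force: [-0.2, -0.3, -1.1]
grip_width: 0.294
grip_force: 58.5
```

```bash
python3 -c "
from h import *
shot('side','s3.png'); side('tray'); rel([520,-349,232])"
```

```text
side tray rim centre [ 520.  -327.1] size [143. 211.] ang 87.6 1625 0.76
side tray rim centre [ 756.4 -160.2] size [33. 60.] ang 50.3 172 0.15
t 41.02 tcp [ 516.8 -352.3  374. ] toolY azim 2.48 tilt [-0.002 -0.    -1.   ] q7 0.34 F [ 0.2  0.6 -1.1] grip 0.29 58.5
delta tool m [0.0031 0.0037 0.142 ]
```

View pics/s3.png

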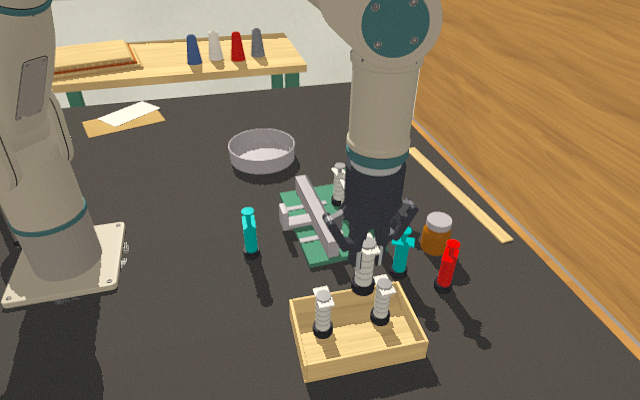

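The held syringe hangs over the tray and two more stand in it. The dish has been knocked slightly, and is now at (262,150). I'll lower this one.

jog_arm(
  targets=[
    [0.003,0.0037,0,0],
    [0,0,0.045,0],
    [0,0,0.05,0],
    [0,0,0.03,0],
    [0,0,0.012,0],
  ],
)

```text
time_s: 41.65
tcp_pos: [522.3, -343.9, 236.6]
tool_rot: [0.689, 0.725, 0.0, -0.002]
contact_force: [-0.5, -0.7, -1.0]
grip_width: 0.295
grip_force: 58.5
```

jog_arm(
  targets=[
    [0,0,0.004,0],
    [0,0,0.0015,0],
    [0,0,0.001,0],
    [0,0,0,0],
    [0,0,0,0],
  ],
)

```text
time_s: 42.28
tcp_pos: [522.1, -346.4, 232.4]
tool_rot: [0.69, 0.724, 0.0, 0.0]
contact_force: [0.1, 0.8, -0.8]
grip_width: 0.294
grip_force: 58.5
```

```bash
python3 -c "
from h import *
rel([520,-349,231]); side('dish')"
```

```text
t 42.27 tcp [ 522.1 -346.4  232.4] toolY azim 2.77 tilt [ 0.001 -0.    -1.   ] q7 0.26 F [ 0.1  0.8 -0.8] grip 0.29 58.5
delta tool m [-0.0025 -0.0022  0.0014]
side dish rim centre [460.4 332.6] size [186. 192.] ang 0.8 362 0.67
```

jog_arm(
  targets=[
    [0,0,0.001,0],
    [0,0,0.001,0],
    [0,0,0,0],
    [0,0,0,0],
    [0,0,0,0],
  ],
)

```text
time_s: 43.0
tcp_pos: [522.1, -346.4, 231.3]
tool_rot: [0.69, 0.724, -0.0, 0.0]
contact_force: [-2.1, 0.8, 7.8]
grip_width: 0.296
grip_force: 59.2
```

jog_arm(
  targets=[
    [0,0,0,0],
    [0,0,0,0],
    [0,0,0,0],
    [0,0,-0.02,0],
    [0,0,-0.04,0],
  ],
  grip=0.45,
)

```text
time_s: 43.62
tcp_pos: [521.6, -346.0, 290.2]
tool_rot: [0.69, 0.724, -0.0, -0.001]
contact_force: [0.2, -0.2, 0.4]
grip_width: 0.55
grip_force: 0.0
```

jog_arm(
  targets=[
    [0,0,-0.04,0],
    [0,0,-0.035,0],
    [0.045,0.0135,0,0],
    [0.05,0.015,0,0],
    [0.05,0.015,0,0],
  ],
)

```text
time_s: 44.25
tcp_pos: [558.7, -197.9, 366.7]
tool_rot: [0.69, 0.724, 0.001, 0.001]
contact_force: [0.9, 1.3, 0.3]
grip_width: 0.55
grip_force: 0.0
```

jog_arm(
  targets=[
    [0.05,0.015,0,0],
    [0.05,0.015,0,0],
    [0.05,0.015,0,0],
    [0.0415,0.0128,0,0],
    [0,0,0,0],
  ],
  grip=0.3,
)

```text
time_s: 44.88
tcp_pos: [607.4, 0.1, 366.7]
tool_rot: [0.687, 0.727, 0.002, -0.0]
contact_force: [-0.7, 0.3, 0.4]
grip_width: 0.703
grip_force: 0.0
```

```bash
python3 -c "
from h import *
plates(112,140); rel([607,-5.5,235]); side('tray')"
```

```text
top 121 ctr [604.7  48.3 118.4] mean [604.8  48.2 119.2] ext [25. 23.  8.] zmax 122.3
side 69 ctr [607.1  -6.6 118.3] mean [606.3  -7.  119. ] ext [24. 23.  6.] zmax 121.4
side 62 ctr [603.7  49.7 118. ] mean [603.4  46.6 118.3] ext [23. 30.  7.] zmax 121.3
t 44.98 tcp [606.9  -5.1 366. ] toolY azim 2.83 tilt [ 0.001 -0.001 -1.   ] q7 -0.24 F [-0.5 -0.9  0.6] grip 0.7 0.0
delta tool m [-0.0003 -0.      0.131 ]
side tray rim centre [ 520. -327.] size [142. 211.] ang 87.8 1673 0.69
side tray rim centre [741.2  94.4] size [21. 42.] ang 57.8 94 0.26
```

jog_arm(
  targets=[
    [0,0,0.03,0],
    [0,0,0.045,0],
    [0,0,0.04,0],
    [0,0,0.0155,0],
    [0,0,0,0],
  ],
)

```text
time_s: 45.7
tcp_pos: [606.8, -6.2, 234.2]
tool_rot: [0.69, 0.724, -0.001, -0.0]
contact_force: [-0.1, -0.1, 1.9]
grip_width: 0.699
grip_force: 0.0
```

jog_arm(
  targets=[
    [0,0,0,0],
    [0,0,0,0],
    [0,0,0,0],
    [0,0,0,0],
    [0,0,0,0],
  ],
  grip=1,
)

```text
time_s: 46.32
tcp_pos: [607.5, -5.3, 236.3]
tool_rot: [0.69, 0.724, 0.001, 0.001]
contact_force: [-1.4, -0.5, 6.4]
grip_width: 0.296
grip_force: 57.8
```

jog_arm(
  targets=[
    [0,0,-0.01,0],
    [0,0,-0.03,0],
    [0,0,-0.04,0],
    [0,0,-0.04,0],
    [0,0,-0.02,0],
  ],
)

```text
time_s: 46.95
tcp_pos: [607.3, -5.0, 377.7]
tool_rot: [0.69, 0.724, 0.001, 0.001]
contact_force: [0.6, 0.4, 0.0]
grip_width: 0.293
grip_force: 58.2
```

```bash
python3 -c "
from h import *
side('dish'); objs(('dish',));  rel([495,330,230])"
```

```text
side dish rim centre [461.2 333.4] size [190. 192.] ang 11.7 382 0.79
dish rim centre [461.5 333.1] size [189. 188.] ang 62.6 480 0.8
t 47.15 tcp [606.6  -5.3 374.5] toolY azim 2.77 tilt [ 0. -0. -1.] q7 -0.24 F [-0.8 -0.8 -1.1] grip 0.29 58.2
delta tool m [ 0.3403 -0.0952  0.1445]
```

jog_arm(
  targets=[
    [0.04,-0.012,0,0],
    [0.045,-0.013,0,0],
    [0.045,-0.013,0,0],
    [0.045,-0.013,0,0],
    [0.045,-0.013,0,0],
  ],
)

```text
time_s: 47.78
tcp_pos: [531.3, 212.5, 373.0]
tool_rot: [0.69, 0.724, -0.001, -0.001]
contact_force: [0.7, -0.2, -1.0]
grip_width: 0.296
grip_force: 58.2
```

jog_arm(
  targets=[
    [0.045,-0.013,0,0],
    [0.045,-0.013,0,0],
    [0.03,-0.005,0,0],
    [0,0,0,0],
    [0,0,0,0],
  ],
)

```text
time_s: 48.4
tcp_pos: [495.6, 328.7, 373.2]
tool_rot: [0.69, 0.724, -0.001, 0.0]
contact_force: [0.1, -0.5, -0.9]
grip_width: 0.292
grip_force: 58.2
```

```bash
python3 -c "
from h import *
shot('side','s4.png');side('dish'); rel([495,330,230])"
```

```text
side dish rim centre [460.4 332.9] size [188. 193.] ang 9.6 394 0.97
t 48.55 tcp [496.2 328.3 374. ] toolY azim 2.65 tilt [-0.    -0.001 -1.   ] q7 -0.83 F [-1.   0.4 -0.8] grip 0.29 58.2
delta tool m [ 0.002 -0.001  0.144]
```

View pics/s4.png

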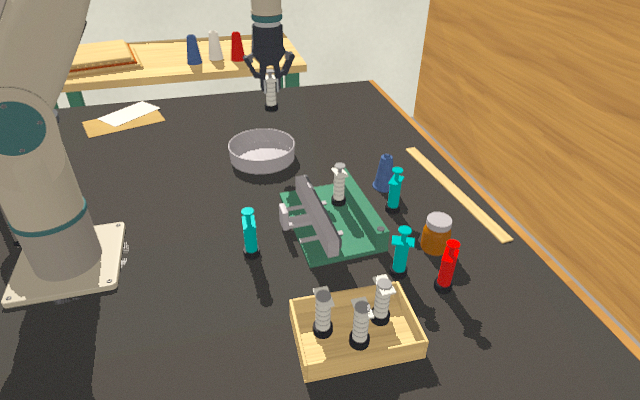

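Three syringes stand in the tray, one is left in the vise, and the held one is over the dish.

jog_arm(
  targets=[
    [0,0,0.04,0],
    [0,0,0.045,0],
    [0,0,0.035,0],
    [0,0,0.017,0],
    [0,0,0.005,0],
  ],
)

```text
time_s: 49.18
tcp_pos: [495.8, 329.3, 232.0]
tool_rot: [0.69, 0.724, -0.0, -0.0]
contact_force: [-0.1, -0.0, -0.4]
grip_width: 0.293
grip_force: 58.2
```

jog_arm(
  targets=[
    [0,0,0.0015,0],
    [0,0,0.001,0],
    [0,0,0.0005,0],
    [0,0,0,0],
    [0,0,0,0],
  ],
)

```text
time_s: 49.8
tcp_pos: [495.6, 329.8, 229.8]
tool_rot: [0.69, 0.724, 0.0, 0.0]
contact_force: [0.1, 0.4, -0.7]
grip_width: 0.296
grip_force: 58.2
```

```bash
python3 -c "
from h import *
rel([495,330,228.3])"
```

```text
t 49.8 tcp [495.6 329.8 229.8] toolY azim 2.78 tilt [ 0.  0. -1.] q7 -0.92 F [ 0.1  0.4 -0.7] grip 0.3 58.2
delta tool m [ 0.0002 -0.0006  0.0015]
```

jog_arm(
  targets=[
    [0,0,0.001,0],
    [0,0,0.001,0],
    [0,0,0,0],
    [0,0,0,0],
    [0,0,0,0],
  ],
)

```text
time_s: 50.42
tcp_pos: [495.6, 329.9, 228.3]
tool_rot: [0.69, 0.724, 0.0, 0.0]
contact_force: [-1.1, -1.0, 5.7]
grip_width: 0.299
grip_force: 58.9
```

jog_arm(
  targets=[
    [0,0,0,0],
    [0,0,0,0],
    [0,0,0,0],
    [0,0,-0.02,0],
    [0,0,-0.04,0],
  ],
  grip=0.45,
)

```text
time_s: 51.05
tcp_pos: [495.0, 329.3, 286.6]
tool_rot: [0.69, 0.724, -0.002, -0.0]
contact_force: [1.1, 0.2, 0.5]
grip_width: 0.547
grip_force: 0.0
```

jog_arm(
  targets=[
    [0,0,-0.04,0],
    [0,0,-0.037,0],
    [-0.045,0.015,0,0],
    [-0.05,0.017,0,0],
    [-0.05,0.017,0,0],
  ],
)

```text
time_s: 51.68
tcp_pos: [551.9, 185.9, 364.6]
tool_rot: [0.69, 0.724, 0.0, 0.0]
contact_force: [0.5, -0.6, -0.2]
grip_width: 0.551
grip_force: 0.0
```

jog_arm(
  targets=[
    [-0.05,0.017,0,0],
    [-0.05,0.017,0,0],
    [-0.042,0.0127,0,0],
    [0,0,0,0],
    [0,0,0,0],
  ],
  grip=0.3,
)

```text
time_s: 52.3
tcp_pos: [604.8, 48.3, 364.4]
tool_rot: [0.69, 0.724, 0.0, -0.001]
contact_force: [0.7, 0.6, -0.1]
grip_width: 0.704
grip_force: 0.0
```

```bash
python3 -c "
from h import *
plates(112,140); side('dish'); rel([605,48,235])"
```

```text
side 61 ctr [603.9  48.5 117.9] mean [603.3  47.  118.1] ext [24. 27.  7.] zmax 121.2
side dish rim centre [459.7 332. ] size [191. 190.] ang 57.2 352 0.97
t 52.5 tcp [604.7  49.4 364.7] toolY azim 2.92 tilt [ 0.     0.001 -1.   ] q7 -0.34 F [ 0.5 -0.9  0.2] grip 0.7 0.0
delta tool m [-0.0015  0.0002  0.1297]
```

jog_arm(
  targets=[
    [-0.0015,0,0.03,0],
    [0,0,0.045,0],
    [0,0,0.04,0],
    [0,0,0.0142,0],
    [0,0,0,0],
  ],
)

```text
time_s: 53.12
tcp_pos: [605.0, 46.9, 235.1]
tool_rot: [0.689, 0.724, -0.0, -0.0]
contact_force: [0.1, -0.3, 1.5]
grip_width: 0.702
grip_force: 0.0
```

jog_arm(
  targets=[
    [0,0,0,0],
    [0,0,0,0],
    [0,0,0,0],
    [0,0,0,0],
    [0,0,0,0],
  ],
  grip=1,
)

```text
time_s: 53.75
tcp_pos: [605.5, 46.5, 237.0]
tool_rot: [0.69, 0.724, 0.001, 0.001]
contact_force: [-1.5, -0.0, 6.8]
grip_width: 0.294
grip_force: 57.9
```

jog_arm(
  targets=[
    [0,0,-0.01,0],
    [0,0,-0.03,0],
    [0,0,-0.04,0],
    [0,0,-0.04,0],
    [0,0,-0.02,0],
  ],
)

```text
time_s: 54.38
tcp_pos: [605.5, 46.3, 378.5]
tool_rot: [0.69, 0.724, 0.002, 0.001]
contact_force: [0.2, 0.3, -0.0]
grip_width: 0.297
grip_force: 58.2
```

```bash
python3 -c "
from h import *
side('dish');  rel([430,336,230])"
```

```text
side dish rim centre [460.4 330.5] size [190. 188.] ang 62.4 350 0.57
t 54.48 tcp [605.9  46.4 378.5] toolY azim 2.76 tilt [ 0.006  0.001 -1.   ] q7 -0.33 F [ 0.  -0.5 -1. ] grip 0.29 58.2
delta tool m [ 0.2977 -0.1626  0.1476]
```

jog_arm(
  targets=[
    [0.04,-0.022,0,0],
    [0.045,-0.025,0,0],
    [0.045,-0.025,0,0],
    [0.045,-0.025,0,0],
    [0.045,-0.025,0,0],
  ],
)

```text
time_s: 55.1
tcp_pos: [471.4, 261.0, 374.5]
tool_rot: [0.69, 0.724, -0.001, -0.0]
contact_force: [-0.4, 0.3, -1.1]
grip_width: 0.296
grip_force: 58.2
```

jog_arm(
  targets=[
    [0.045,-0.025,0,0],
    [0.0327,-0.0156,0,0],
    [0,0,0,0],
    [0,0,0,0],
    [0,0,0.03,0],
  ],
)

```text
time_s: 55.72
tcp_pos: [430.0, 334.9, 346.3]
tool_rot: [0.691, 0.723, 0.002, 0.001]
contact_force: [0.8, 0.4, -2.2]
grip_width: 0.29
grip_force: 58.3
```

```bash
python3 -c "
from h import *
shot('side','s5.png');side('dish'); rel([430,336,229])"
```

```text
side dish rim centre [461.8 332.1] size [192. 183.] ang 84.9 305 0.95
t 55.88 tcp [428.7 333.8 344.1] toolY azim 2.64 tilt [-0.003 -0.003 -1.   ] q7 -0.96 F [ 0.1  0.5 -0.1] grip 0.29 58.3
delta tool m [0.0025 0.0017 0.1151]
```

View pics/s5.png

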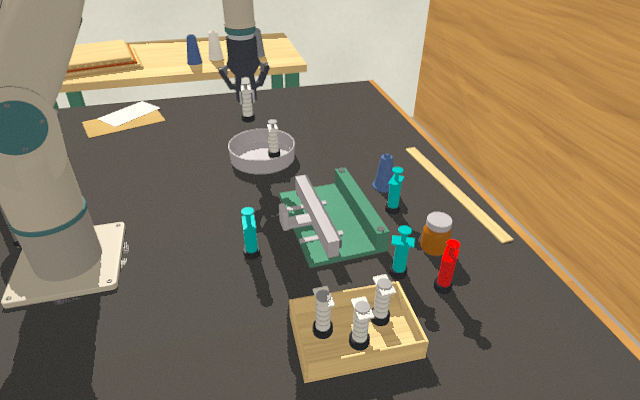

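The vise is empty, one syringe stands in the dish, and the last one is held above it. Lowering it now.

jog_arm(
  targets=[
    [0,0,0.035,0],
    [0,0,0.04,0],
    [0,0,0.028,0],
    [0,0,0.009,0],
    [0,0,0,0],
  ],
)

```text
time_s: 56.5
tcp_pos: [428.8, 335.6, 233.8]
tool_rot: [0.69, 0.724, 0.0, 0.0]
contact_force: [-0.2, 0.1, -1.6]
grip_width: 0.289
grip_force: 58.3
```

jog_arm(
  targets=[
    [0,0,0.001,0],
    [0,0,0.0005,0],
    [0,0,0.0005,0],
    [0,0,0,0],
    [0,0,0,0],
  ],
)

```text
time_s: 57.12
tcp_pos: [428.3, 335.7, 231.4]
tool_rot: [0.69, 0.724, 0.0, 0.0]
contact_force: [-0.5, -0.2, -0.5]
grip_width: 0.291
grip_force: 58.3
```

```bash
python3 -c "
from h import *
rel([430,336,229])"
```

```text
t 57.12 tcp [428.3 335.7 231.4] toolY azim 2.78 tilt [ 0.  0. -1.] q7 -1.05 F [-0.5 -0.2 -0.5] grip 0.29 58.3
delta tool m [0.0002 0.0017 0.0024]
```

jog_arm(
  targets=[
    [0,0,0.0015,0],
    [0,0,0.001,0],
    [0,0,0.0005,0],
    [0,0,0,0],
    [0,0,0,0],
  ],
)

```text
time_s: 57.75
tcp_pos: [428.2, 335.7, 229.0]
tool_rot: [0.69, 0.724, 0.0, 0.0]
contact_force: [-0.6, -0.9, 6.9]
grip_width: 0.295
grip_force: 59.0
```

jog_arm(
  targets=[
    [0,0,0,0],
    [0,0,0,0],
    [0,0,0,0],
    [0,0,-0.02,0],
    [0,0,-0.04,0],
  ],
  grip=0.45,
)

```text
time_s: 58.38
tcp_pos: [427.8, 335.3, 287.5]
tool_rot: [0.69, 0.724, -0.002, -0.0]
contact_force: [0.1, -0.0, 0.2]
grip_width: 0.55
grip_force: 0.0
```

jog_arm(
  targets=[
    [0,0,-0.04,0],
    [0,0,-0.03,0],
    [-0.045,0,0,0],
    [-0.05,0.002,0,0],
    [-0.05,0.002,0,0],
  ],
)

```text
time_s: 59.0
tcp_pos: [439.3, 189.7, 358.4]
tool_rot: [0.69, 0.724, 0.0, 0.0]
contact_force: [0.4, -0.4, 0.2]
grip_width: 0.552
grip_force: 0.0
```

jog_arm(
  targets=[
    [-0.05,0.002,0,0],
    [-0.05,0.002,0,0],
    [-0.05,0.002,0,0],
    [-0.05,0.002,0,0],
    [-0.002,0,0,0],
  ],
)

```text
time_s: 59.62
tcp_pos: [457.0, -14.5, 358.0]
tool_rot: [0.693, 0.721, -0.001, 0.0]
contact_force: [0.1, -0.7, 0.2]
grip_width: 0.548
grip_force: 0.0
```

```bash
python3 -c "
from h import *
p=shot('side');X=cloud(p);m=(abs(X[:,2]-65)<3)&(abs(X[:,0]-470)<50)&(abs(X[:,1])<30);print('handle',X[m].mean(0),m.sum())
side('dish'); rel([457.2,-10.5,206.5])"
```

```text
handle [456.80248425 -11.55496365  63.65926983] 57
side dish rim centre [458.3 330.3] size [184. 187.] ang 60.8 267 0.78
t 59.77 tcp [457.1  -9.6 358.4] toolY azim 2.8 tilt [ 0.     0.001 -1.   ] q7 -0.3 F [-0.3 -0.3 -0.3] grip 0.55 0.0
delta tool m [-0.001   0.      0.1519]
```

jog_arm(
  targets=[
    [-0.001,0,0.045,0],
    [0,0,0.05,0],
    [0,0,0.04,0],
    [0,0,0.0145,0],
    [0,0,0,0],
  ],
)

```text
time_s: 60.4
tcp_pos: [457.1, -10.1, 208.6]
tool_rot: [0.689, 0.725, -0.0, -0.0]
contact_force: [-0.2, -0.3, -0.1]
grip_width: 0.554
grip_force: 0.0
```

jog_arm(
  targets=[
    [0,0,0,0],
    [0,0,0,0],
    [0,0,0,0],
    [0,0,0,0],
    [0,0,0,0],
  ],
  grip=1,
)

```text
time_s: 61.02
tcp_pos: [457.6, -11.3, 210.3]
tool_rot: [0.69, 0.724, 0.001, 0.001]
contact_force: [-0.4, 1.3, 4.9]
grip_width: 0.155
grip_force: 59.1
```

jog_arm(
  targets=[
    [0,0.008,0,0],
    [0,0.01,0,0],
    [0,0.01,0,0],
    [0,0.01,0,0],
    [0,0.006,0,0],
  ],
)

```text
time_s: 61.65
tcp_pos: [500.3, -9.2, 210.3]
tool_rot: [0.69, 0.724, -0.001, -0.0]
contact_force: [-5.6, 0.9, 8.9]
grip_width: 0.155
grip_force: 59.7
```

jog_arm(
  targets=[
    [0,0.0005,0,0],
    [0,0.0005,0,0],
    [0,0,0,0],
    [0,0,0,0],
    [0,0,0,0],
  ],
)

```text
time_s: 62.28
tcp_pos: [501.3, -9.2, 210.3]
tool_rot: [0.69, 0.724, -0.0, -0.0]
contact_force: [-3.9, 1.0, 7.4]
grip_width: 0.152
grip_force: 59.5
```

```bash
python3 -c "
from h import *
rel()"
```

```text
t 62.27 tcp [501.3  -9.2 210.3] toolY azim 2.72 tilt [-0. -0. -1.] q7 -0.45 F [-3.9  1.   7.4] grip 0.15 59.5
```

jog_arm(
  targets=[
    [0,0.0005,0,0],
    [0,0.0005,0,0],
    [0,0.0005,0,0],
    [0,0.0005,0,0],
    [0,0,0,0],
  ],
)

```text
time_s: 62.9
tcp_pos: [502.9, -9.1, 210.3]
tool_rot: [0.69, 0.724, -0.001, -0.0]
contact_force: [-5.4, 0.7, 9.1]
grip_width: 0.153
grip_force: 59.7
```

jog_arm(
  targets=[
    [0,0.0005,0,0],
    [0,0.0005,0,0],
    [0,0.0005,0,0],
    [0,0.0005,0,0],
    [0,0,0,0],
  ],
)

```text
time_s: 63.52
tcp_pos: [503.5, -9.0, 210.3]
tool_rot: [0.69, 0.724, -0.002, -0.001]
contact_force: [-9.3, 1.1, 13.0]
grip_width: 0.153
grip_force: 60.3
```

```bash
python3 -c "
from h import *
rel()"
```

```text
t 63.52 tcp [503.5  -9.  210.3] toolY azim 2.73 tilt [-0.005 -0.001 -1.   ] q7 -0.45 F [-9.3  1.1 13. ] grip 0.15 60.3
```

jog_arm(
  targets=[
    [0,0.001,0,0],
    [0,0.001,0,0],
    [0,0,0,0],
    [0,0,0,0],
    [0,0,0,0],
  ],
)

```text
time_s: 64.15
tcp_pos: [504.1, -8.9, 210.3]
tool_rot: [0.69, 0.724, -0.004, -0.002]
contact_force: [-13.1, 1.3, 17.4]
grip_width: 0.153
grip_force: 60.9
```

jog_arm(
  targets=[
    [0,0,0,0],
    [0,0,0,0],
    [0,0,0,0],
    [0,0,-0.02,0],
    [0,0,-0.05,0],
  ],
  grip=0.5,
)

```text
time_s: 64.78
tcp_pos: [507.6, -8.9, 278.0]
tool_rot: [0.69, 0.724, -0.002, -0.002]
contact_force: [0.9, -0.5, 0.1]
grip_width: 0.502
grip_force: 0.0
```

jog_arm(
  targets=[
    [0,0,-0.06,0],
    [0,0,-0.06,0],
    [0,-0.04,0,0],
    [-0.04,-0.04,0,0],
    [-0.05,0,0,0],
  ],
)

```text
time_s: 65.4
tcp_pos: [429.9, -102.6, 399.1]
tool_rot: [0.689, 0.725, -0.001, -0.0]
contact_force: [2.9, -0.7, -0.2]
grip_width: 0.496
grip_force: 0.0
```

jog_arm(
  targets=[
    [-0.05,0,0,0],
    [-0.05,0,0,0],
    [-0.05,0,0,0],
    [0,0,0,0],
    [0,0,0,0],
  ],
)

```text
time_s: 66.03
tcp_pos: [439.7, -251.9, 398.7]
tool_rot: [0.69, 0.724, 0.0, -0.0]
contact_force: [0.3, 0.9, -0.7]
grip_width: 0.499
grip_force: 0.0
```

```bash
python3 -c "
from h import *
p=shot('side','s6.png')
for n in('top','side'):
    X=cloud(shot(n));m=(abs(X[:,2]-65)<3)&(abs(X[:,0]-490)<40)&(abs(X[:,1])<40);print('handle',X[m].mean(0),m.sum())
objs(); rel()"
```

```text
handle [502.19332157  -8.46326387  64.66414504] 97
handle [500.98131176  -9.59807345  63.60552376] 57
tray rim centre [ 521.2 -328.2] size [143. 211.] ang 87.9 655 0.83
dish rim centre [460.4 332.5] size [186. 188.] ang 54.5 466 0.79
t 66.33 tcp [ 440.  -251.5  399. ] toolY azim 2.87 tilt [ 0. -0. -1.] q7 0.24 F [-0.2  0.7 -1.1] grip 0.5 0.0
```

View pics/s6.png

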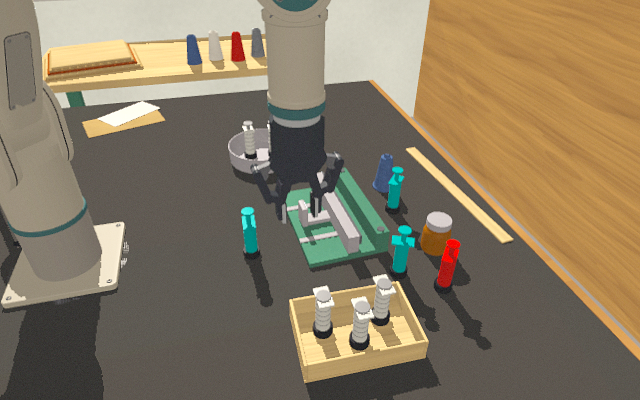

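The vise is shut, with the handle back at about x = 502 (501.6 at the start). Three syringes stand in the tray and two in the dish, and the gripper is clear of everything.

```bash
python3 -c "
from plant import close_job
print(close_job())"
```

```text
the job is handed in; nothing more can be done
None
```

I tried all five syringes with the vise shut: the three free ones are in the wooden tray, the two blocked ones are in the steel dish, the empty vise is shut again, and the job was handed in at about 66 s.

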